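Find the free drop flap on the sample station

TASK

The sample station has four identical white drop flaps; three lie over full wells and hardly give, one is free. Press gently on the front halves of the flaps with the closed fingertips until you find the one that rocks, push it wide open, to 45 degrees or more, and take the hand away, leaving it standing open. Do not force the others, and do not lift, knock over or shove aside anything that stands around.

Things in the scene. Friction and masses are not known exactly. Their poses are not given: they have to be found in the camera images.
- station: heavy fixed grey plastic block, 220 mm (its x) by 440 mm (its y), 115 mm tall; origin at the centre of its underside, on the table; its front is the -x side, towards the robot. Its flat top deck holds four identical white flaps in a row along y, 102 mm apart. Deck strips: 30 mm between flaps, 24 mm in front of them, 84 mm behind. Each flap covers a well 85 mm deep.
- pivot_1 (a point): fixed point on the station at deck height (115 mm above the table), over the middle of flap 1 (leftmost, at the +y end); axes as the station's
- flap_1 (a joint): tilt (rad) of flap 1, the leftmost, at the +y end. 110 mm (station x) by 70 mm (y), 6 mm thick, top flush with the deck, pivoted about a level axis along station y under its middle. 0: shut and flush; positive: front half down, rear half up. A grey line 10 mm from its front edge marks the front.
- pivot_2 (a point): fixed point on the station at deck height (115 mm above the table), over the middle of flap 2 (second from the left (+y) end); axes as the station's
- flap_2 (a joint): tilt (rad) of flap 2, the second from the left (+y) end. Built like flap_1, as all four. The free flap turns from -0.1 to a hard stop at 1.3 (no need to go there) with about 0.06 N m of friction (2 to 3 N on the front half), is balanced and stays where it is left.
- pivot_3 (a point): fixed point on the station at deck height (115 mm above the table), over the middle of flap 3 (third from the left (+y) end); axes as the station's
- flap_3 (a joint): tilt (rad) of flap 3, the third from the left (+y) end. Built like flap_1. Any flap over a full well soon meets the packing beneath, which gives a little, like a spring: pressed 35 mm in front of the middle it stops at about 0.05 rad (2 mm down) with 6 N, 0.1 rad (4 mm) with 17 N, and comes back to within 0.05 rad when let go.
- pivot_4 (a point): fixed point on the station at deck height (115 mm above the table), over the middle of flap 4 (rightmost, at the -y end); axes as the station's
- flap_4 (a joint): tilt (rad) of flap 4, the rightmost, at the -y end. Built like flap_1. The free flap at 0.9 rad has its front edge 43 mm down and 21 mm nearer the pivot; nothing stands in its way or a fingertip's down to 60 mm under the deck.
- jar_a: amber glass jar with white cap, 40 mm across and 50 mm tall, standing on the rear deck of the station; a bystander; origin at the centre of its underside
- jar_b: a second jar like jar_a, also on the rear deck; a bystander; origin at the centre of its underside
- weight: small brass weight with a knob, 20 mm across, 30 mm tall, standing on the rib between flaps 2 and 3; a bystander; origin at the centre of its underside
- stick: flat wooden stirring stick 110 x 14 x 6 mm lying along x on the rib between flaps 1 and 2; a bystander; origin at the centre of its underside
- roll: white paper-towel roll 110 mm across, 230 mm tall, standing on the table beside the station's right (-y) end; a bystander; origin at the centre of its underside
- bag: small brown kraft sachet 30 x 50 mm, 70 mm tall, standing on the rear deck at its right (-y) end; a bystander; origin at the centre of its underside
- mug: white mug 80 mm across, 85 mm tall, handle at its +y, on the table beside the station's left (+y) end; a bystander; origin at the centre of its underside

How it is judged:
By the outcome, as a careful person would: the job done as asked, in the order asked, and still so for the second after the job is handed in, with the robot touching nothing.
It also fails if it takes over 42 s, if anything falls off the work surface, if the arm or the gripper's body presses on something with over 40 N, if the wrist force passes 120 N, or if a joint passes its speed limit or range.

ROBOT

A 6-joint arm with a two-finger parallel gripper is mounted at the origin on the work surface. World frame = base frame: x ahead of the robot, y to its left, z up, the work surface at z = 0. Lengths are in m, angles in rad, forces in N, time in s.
With the tool pointing down it reaches from about 0.25 to 0.775 m from the base axis. Payload 8.9 kg.
Tool frame: the origin (TCP) lies at the very end of the fingers, on their centre line; the grasp point (between the pads) lies r.grip_point_offset behind it (r.grip_point_offset is the distance from the TCP to the grasp point, in m); z points along the fingers, y is the line along which they close (so a half turn about z gives the same grasp; the last joint's range is limited). The gripper opens to 85 mm and grips with 20 to 120 N. Pads are 22 mm wide; open, the fingers measure 114 mm over their backs; the gripper's body (76 mm by 85 mm) begins 54 mm behind the grasp point. The pads swing forward as they close: fully open they stand 13 mm farther back than shut.
Start: joints at [1.201, 0.291, -0.153, 1.127, 0, 1.431], TCP at [0.12, 0.511, 0.231] pointing down, gripper open.
Joint ranges: [-2.52, 2.52], [-0.91, 1.74], [-1.3, 1.37], [-1.96, 2.02], [-1.52, 1.47], [-3.14, 3.14]. Speed limits (rad/s): [2.22, 2.22, 2.79, 3.14, 3.14, 3.14].

INTERFACE

Orientations are given as a unit quaternion [x, y, z, w].
In Python, from bench import r gives the robot as it stands. The module is installed in compiled form; this text tells all that it offers.
- The arm moves only by the tool play_rows, never from a script. Its argument "moves" is a list of rows, each an object with "offset": the shift along the tool's x, y, z in m, a list of three; "roll": the turn about the tool's z in degrees. A call has 1 to 20 rows; each row is the pose to reach, as a shift and turn from the pose commanded when the call began, along the tool's axes at that moment; what a row does not reach only later rows make up. A row lasts 1/10 s, in which the tool goes at most 50 mm and 8.59 degrees, less where a joint would pass 70% of its speed; a pose out of reach is approached as far as the arm can. A call with a gripper value outside its range is refused whole. "gripper" is the closure, from 0 (fully open) to 1 (shut), set as the call begins (left out, the last holds). The fingers move at their own pace and stop on an object; the grip force is fixed at half the most. Time passes only in rows, so rows that repeat a pose let the fingers close. It gives the time, the measured TCP pose, the force, the opening and the grip force at its end, in the units of the state.
- r.get_obs(): the state, without advancing time (a new reading comes with each control period).
- r.capture(name): name is "side" or "top"; returns a dict with "img" (400x640x3 uint8, blue, green, red), "depth" (400x640 float32, m along the optical axis (not along the pixel's ray), 0 where there is no reading), "intrinsics" (3x3 intrinsics, pixels), "world_from_camera" (4x4, takes a point from camera to world coordinates). Camera axes: x right, y up, looking along -z (the intrinsics and any distortion apply to the point x, -y, -z); pixel columns grow to the right and rows downward; lengths in m; the calibration is good to about 2 mm. A picture is of the moment at which its call begins.
- r.sign_off(): hands the job in; it is judged then, once.
The state is a dict: "clock": time; "qpos": joint angles; "joint_velocities": joint speeds; "tau": joint torques, N m; "position": TCP position; "tcp_rot": TCP orientation; "force": force on the tool from outside, world axes, zero at the start; "moment": the same for the moment, N m; "opening": opening from 0.0 (shut) to 1.0 (fully open); "grip_force": force on a finger pad.
Only numpy, scipy, OpenCV 4.12 (cv2) and the standard library are available. Lean on these libraries where they do the work, as an engineer would, in place of code of your own. Each camera call takes 0.05 s, during which the arm holds its last target. There are 200 camera calls.

## Working session

There is one attempt and no reset: what is moved stays moved. The work goes in short steps, Python scripts to look and compute and a tool call to move; the robot and the scene stay as the last step left them, time stands still between calls to the robot, and variables do not carry over. Pictures are saved under pics/ and viewed, at most 10 in all, crops included, and the job is handed in when it is done.

Besides the shell and the picture viewer there is one more tool, called after "Call:" as a command line: name --argument value ..., lists and objects as JSON in quotes. play_rows: Moves the arm, as the interface text tells. Its arguments: {"type":"object","properties":{"moves":{"type":"array"},"gripper":{"type":"number"}},"required":["moves"]}

```bash
mkdir -p pics; python3 - <<'E'
from bench import r
import cv2,numpy as np
for n in("top","side"):
    c=r.capture(n); cv2.imwrite(f"pics/{n}0.png",c["img"]); np.savez(f"{n}0.npz",**c)
    print(n,np.round(c["intrinsics"],1).tolist(),np.round(c["world_from_camera"],3).tolist(),(c["depth"]>0).mean())
o=r.get_obs();print(o, r.grip_point_offset)
E
```

```text
top [[374.0, 0.0, 326.0], [0.0, 374.0, 204.3], [0.0, 0.0, 1.0]] [[0.049, 0.978, -0.204, 0.404], [-0.999, 0.048, -0.007, 0.025], [0.003, 0.204, 0.979, 0.932], [0.0, 0.0, 0.0, 1.0]] 0.995890625
side [[460.1, 0.0, 319.8], [0.0, 460.1, 207.9], [0.0, 0.0, 1.0]] [[-0.918, 0.3, -0.26, 0.297], [-0.396, -0.661, 0.638, 0.668], [0.019, 0.688, 0.725, 0.808], [0.0, 0.0, 0.0, 1.0]] 0.99625
{'clock': 0.1, 'qpos': array([ 1.20070423e+00,  2.91222283e-01, -1.54048502e-01,  1.12669019e+00,
       -5.98091373e-06,  1.43151475e+00]), 'joint_velocities': array([-0.00030733,  0.00033883,  0.00337542, -0.00089587, -0.00031477,
        0.00124282]), 'tau': array([ 1.87809812e-03, -5.37976527e+01,  3.31919682e+01,  9.34060954e-03,
       -1.72449063e-04, -2.94932931e-06]), 'position': array([0.11994941, 0.51071473, 0.23079147]), 'tcp_rot': array([ 1.15149240e-01,  9.93348032e-01, -5.64293357e-04, -1.43818197e-04]), 'force': array([ 1.28706069, -0.60755311, -0.43147563]), 'moment': array([ 0.02639261,  0.03570119, -0.03960289]), 'grip_force': 0.0, 'opening': 1.0016086025648079} 0.0187
```

View pics/top0.png

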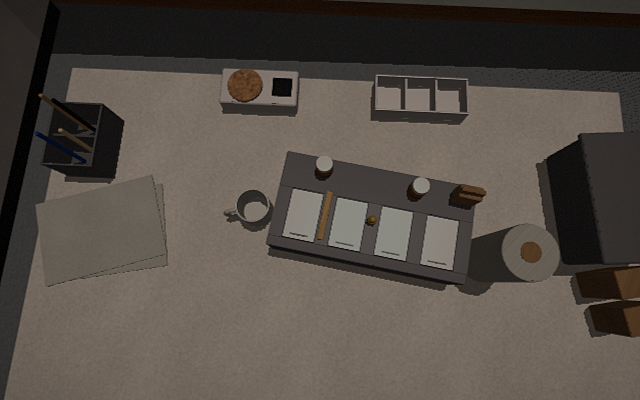

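View pics/side0.png

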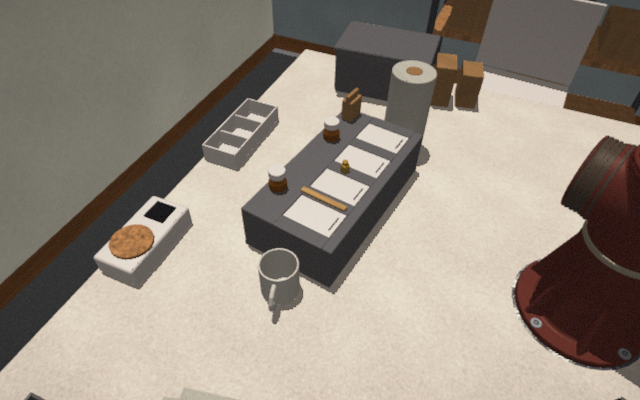

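The top view shows the four flaps centred near (303,215), (348,224), (393,233) and (440,242), with their grey front lines on the lower side. The stick is at (325,215), the weight at (372,220) and the roll at (530,252). The side view shows flap 1 nearest, at (315,215), through flap 4 at (382,138).

```bash
cat > h.py <<'E'
import cv2,numpy as np
def flaps(c,seeds):
    """quads of the white flaps containing the seed pixels"""
    g=cv2.cvtColor(c["img"],cv2.COLOR_BGR2GRAY); out=[]
    for s in seeds:
        v=int(np.median(g[s[1]-2:s[1]+3,s[0]-2:s[0]+3]))
        m=(g>v*0.72).astype(np.uint8); m=cv2.morphologyEx(m,cv2.MORPH_OPEN,np.ones((3,3)))
        n,l=cv2.connectedComponents(m,connectivity=4); b=(l==l[s[1],s[0]]).astype(np.uint8)
        h=max(cv2.findContours(b,0,2)[0],key=cv2.contourArea)
        out.append((cv2.minAreaRect(h),b.sum(),h))
    return out
def ray(c,uv):
    K,T=c["intrinsics"],c["world_from_camera"]
    d=np.array([(uv[0]-K[0,2])/K[0,0],-(uv[1]-K[1,2])/K[1,1],-1.])
    return T[:3,3],T[:3,:3]@d
def onz(c,uv,z):
    o,d=ray(c,uv); return o+d*(z-o[2])/d[2]
def tri(a,ua,b,ub):
    o,d=ray(a,ua);p,e=ray(b,ub)
    t=np.linalg.lstsq(np.c_[d,-e],p-o,rcond=None)[0]
    x,y=o+t[0]*d,p+t[1]*e
    return (x+y)/2,np.linalg.norm(x-y)
E
python3 - <<'E'
from h import *
t,s=np.load("top0.npz"),np.load("side0.npz")
ft=flaps(t,[(303,215),(348,224),(393,233),(440,242)]);fs=flaps(s,[(315,215),(340,187),(362,161),(382,138)])
C=[]
for a,b in zip(ft,fs):
    ca=a[2].reshape(-1,2).astype(float); 
    def cen(h): m=cv2.moments(h); return np.array([m["m10"],m["m01"]])/m["m00"]
    ua,ub=cen(a[2]),cen(b[2]); p,e=tri(t,ua,s,ub)
    q=onz(t,ua,.115);q2=onz(s,ub,.115);C.append(q)
    W=np.float32([onz(t,x,.115)[:2] for x in ca])
    print(ua.round(1),ub.round(1),a[1],b[1],"tri",p.round(4),round(e,4),"top",q[:2].round(4),"side",q2[:2].round(4),np.round(cv2.minAreaRect(W*1000),0 ) if 0 else cv2.minAreaRect(W*1000))
C=np.array(C);d=C[3]-C[0];print(np.linalg.norm(np.diff(C,axis=0),axis=1),"yaw",np.degrees(np.arctan2(d[0],-d[1])))
for n,uv in (("weight",(372,220)),("stick",(325,215)),("roll",(530,252)),("jara",(324,162)),("jarb",(421,185)),("mug",(253,206))):
    K=t["intrinsics"];D=t["depth"][uv[1],uv[0]];o,dd=ray(t,uv);print(n,(o+dd*D).round(3))
E
```

```text
[302.6 215. ] [314.4 215.6] 1504 1337 tri [0.5477 0.0819 0.113 ] 0.0001 top [0.5474 0.0818] side [0.5469 0.0836] ((548.3673706054688, 81.80448150634766), (70.31686401367188, 108.85918426513672), 81.30135345458984)
[347.7 224. ] [339.7 186.6] 1536 1116 tri [ 0.532  -0.019   0.1134] 0.0004 top [ 0.532  -0.0189] side [ 0.5313 -0.0174] ((532.90478515625, -18.890853881835938), (70.28246307373047, 108.7505111694336), 81.26699829101562)
[393.2 233.2] [362.8 160.8] 1551 909 tri [ 0.5156 -0.1198  0.1145] 0.002 top [ 0.5165 -0.1196] side [ 0.5144 -0.1193] ((517.4118041992188, -119.6281509399414), (70.20010375976562, 108.65226745605469), 81.30191802978516)
[439.2 242.5] [382.  137.9] 1574 800 tri [ 0.5011 -0.2206  0.1141] 0.0003 top [ 0.5011 -0.2203] side [ 0.5006 -0.2194] ((502.1492004394531, -220.33668518066406), (70.32714080810547, 108.94629669189453), 81.33146667480469)
[0.10184018 0.10190134 0.10186985] yaw -8.70281606622985
weight [ 0.539 -0.069  0.143]
stick [0.549 0.032 0.119]
roll [ 0.478 -0.354  0.232]
jara [0.657 0.04  0.162]
jarb [ 0.615 -0.168  0.166]
mug [0.583 0.216 0.007]
```

Call:
play_rows --gripper 1 --moves '[{"offset":[-0.474,-0.323,0],"roll":-4.5},{"offset":[-0.474,-0.323,0],"roll":-4.5},{"offset":[-0.474,-0.323,0],"roll":-4.5},{"offset":[-0.474,-0.323,0],"roll":-4.5},{"offset":[-0.474,-0.323,0],"roll":-4.5},{"offset":[-0.474,-0.323,0],"roll":-4.5},{"offset":[-0.474,-0.323,0],"roll":-4.5},{"offset":[-0.474,-0.323,0],"roll":-4.5},{"offset":[-0.474,-0.323,0],"roll":-4.5},{"offset":[-0.474,-0.323,0],"roll":-4.5},{"offset":[-0.474,-0.323,0],"roll":-4.5},{"offset":[-0.474,-0.323,0],"roll":-4.5},{"offset":[-0.474,-0.323,0],"roll":-4.5},{"offset":[-0.474,-0.323,0],"roll":-4.5},{"offset":[-0.474,-0.323,0.04],"roll":-4.5},{"offset":[-0.474,-0.323,0.08],"roll":-4.5},{"offset":[-0.474,-0.323,0.08],"roll":-4.5},{"offset":[-0.474,-0.323,0.08],"roll":-4.5}]'

```text
clock: 1.9
position: [0.5068, 0.0891, 0.1519]
tcp_rot: [0.075, 0.997, -0.0, -0.001]
force: [0.1, 0.3, 0.3]
opening: 0.001
grip_force: 0.0
```

Call:
play_rows --moves '[{"offset":[-0.001,-0.001,0.02],"roll":0},{"offset":[-0.001,-0.001,0.031],"roll":0},{"offset":[-0.001,-0.001,0.034],"roll":0},{"offset":[-0.001,-0.001,0.034],"roll":0},{"offset":[-0.001,-0.001,0.034],"roll":0}]'

```text
clock: 2.4
position: [0.509, 0.0872, 0.1183]
tcp_rot: [0.076, 0.997, 0.0, 0.001]
force: [0.0, -0.5, 0.5]
opening: -0.002
grip_force: 0.0
```

```bash
python3 - <<'E'
from bench import r
import cv2
c=r.capture("side"); cv2.imwrite("pics/side1.png",cv2.resize(c["img"][90:270,230:470],None,fx=3,fy=3))
print(r.get_obs()["position"],r.get_obs()["force"])
E
```

```text
[0.5090051  0.0871412  0.11816961] [0.13301921 0.006884   0.45636648]
```

View pics/side1.png

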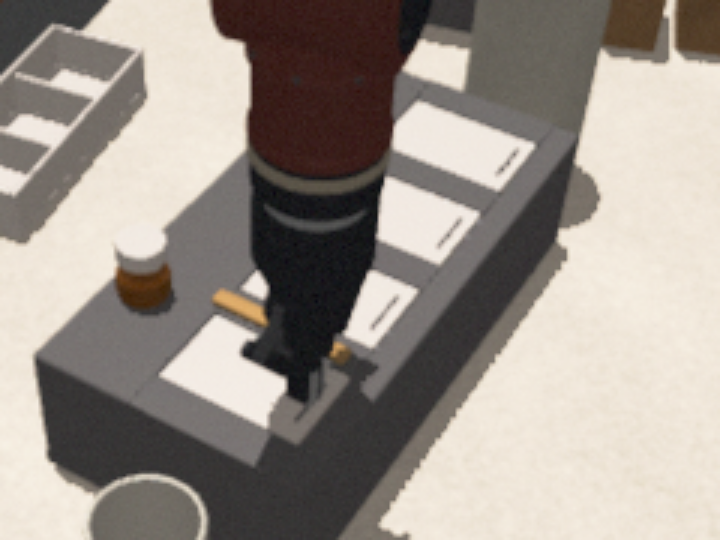

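The closed fingertips hover just over the front half of flap 1, at about (310,395) in the crop, and are clear of the stick. Next I press gently.

Call:
play_rows --moves '[{"offset":[0,0,0.001],"roll":0},{"offset":[0,0,0.002],"roll":0},{"offset":[0,0,0.003],"roll":0},{"offset":[0,0,0.004],"roll":0},{"offset":[0,0,0.004],"roll":0}]'

```text
clock: 2.95
position: [0.5085, 0.0871, 0.1135]
tcp_rot: [0.076, 0.997, 0.0, 0.0]
force: [-0.4, 0.2, 4.0]
opening: -0.0
grip_force: 2.0
```

Call:
play_rows --moves '[{"offset":[0,0,0.001],"roll":0},{"offset":[0,0,0.001],"roll":0},{"offset":[0,0,0.001],"roll":0}]'

```text
clock: 3.25
position: [0.5085, 0.0871, 0.1127]
tcp_rot: [0.076, 0.997, 0.0, 0.0]
force: [-2.2, 0.8, 7.1]
opening: -0.002
grip_force: 3.8
```

Flap 1 stiffens to 7 N after about 2 mm, so it is over a full well. I move on to flap 2.

Call:
play_rows --moves '[{"offset":[0,0,-0.035],"roll":0},{"offset":[0,0,-0.035],"roll":0},{"offset":[0,-0.05,-0.035],"roll":0},{"offset":[0,-0.102,-0.035],"roll":0},{"offset":[0,-0.102,-0.035],"roll":0},{"offset":[0,-0.102,-0.015],"roll":0},{"offset":[0,-0.102,-0.005],"roll":0},{"offset":[0,-0.102,-0.003],"roll":0},{"offset":[0,-0.102,-0.002],"roll":0},{"offset":[0,-0.102,-0.001],"roll":0},{"offset":[0,-0.102,-0.001],"roll":0}]'

```text
clock: 4.35
position: [0.4932, -0.0134, 0.1136]
tcp_rot: [0.076, 0.997, 0.0, 0.0]
force: [-0.0, 0.4, 0.3]
opening: -0.0
grip_force: 0.0
```

Call:
play_rows --moves '[{"offset":[0,0,0.001],"roll":0},{"offset":[0,0,0.001],"roll":0},{"offset":[0,0,0.001],"roll":0}]'

```text
clock: 4.65
position: [0.4933, -0.0136, 0.1125]
tcp_rot: [0.076, 0.997, 0.0, 0.0]
force: [-0.8, 1.8, 1.6]
opening: -0.001
grip_force: 0.9
```

Call:
play_rows --moves '[{"offset":[0,0,0.001],"roll":0},{"offset":[0,0,0.001],"roll":0},{"offset":[0,0,0.001],"roll":0}]'

```text
clock: 4.95
position: [0.4932, -0.0138, 0.1113]
tcp_rot: [0.076, 0.997, -0.0, 0.0]
force: [0.3, 0.8, 0.7]
opening: 0.003
grip_force: 0.6
```

Call:
play_rows --moves '[{"offset":[0,0,0.001],"roll":0},{"offset":[0,0,0.001],"roll":0},{"offset":[0,0,0.001],"roll":0}]'

```text
clock: 5.25
position: [0.4931, -0.0139, 0.1103]
tcp_rot: [0.076, 0.997, -0.0, 0.0]
force: [0.5, 0.3, 0.3]
opening: 0.001
grip_force: 0.4
```

Call:
play_rows --moves '[{"offset":[0,0,0.001],"roll":0},{"offset":[0,0,0.001],"roll":0},{"offset":[0,0,0.001],"roll":0}]'

```text
clock: 5.55
position: [0.493, -0.0138, 0.1092]
tcp_rot: [0.076, 0.997, -0.0, -0.0]
force: [0.5, 0.6, 0.6]
opening: 0.002
grip_force: 0.4
```

Flap 2 keeps yielding past 5 mm at about 1 N, so it is the free one. I push it open.

Call:
play_rows --moves '[{"offset":[0,0,0.002],"roll":0},{"offset":[0,0,0.004],"roll":0},{"offset":[0,0,0.006],"roll":0},{"offset":[0,0,0.008],"roll":0},{"offset":[0,0,0.01],"roll":0},{"offset":[0,0,0.01],"roll":0}]'

```text
clock: 6.15
position: [0.4925, -0.0137, 0.0989]
tcp_rot: [0.076, 0.997, 0.0, -0.0]
force: [1.0, -0.3, -0.5]
opening: -0.0
grip_force: 0.0
```

Call:
play_rows --moves '[{"offset":[0,0,0.002],"roll":0},{"offset":[0,0,0.004],"roll":0},{"offset":[0,0,0.006],"roll":0},{"offset":[0,0,0.008],"roll":0},{"offset":[0,0,0.01],"roll":0},{"offset":[0,0,0.012],"roll":0},{"offset":[0,0,0.014],"roll":0},{"offset":[0,0,0.016],"roll":0},{"offset":[0,0,0.018],"roll":0},{"offset":[0,0,0.018],"roll":0}]'

```text
clock: 7.15
position: [0.4927, -0.0137, 0.0809]
tcp_rot: [0.076, 0.997, 0.0, -0.0]
force: [0.4, -0.0, 1.0]
opening: -0.004
grip_force: 0.0
```

```bash
python3 - <<'E'
from bench import r
import cv2
c=r.capture("side"); cv2.imwrite("pics/side2.png",cv2.resize(c["img"][90:270,230:470],None,fx=3,fy=3))
E
```

```text
(no output)
```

View pics/side2.png

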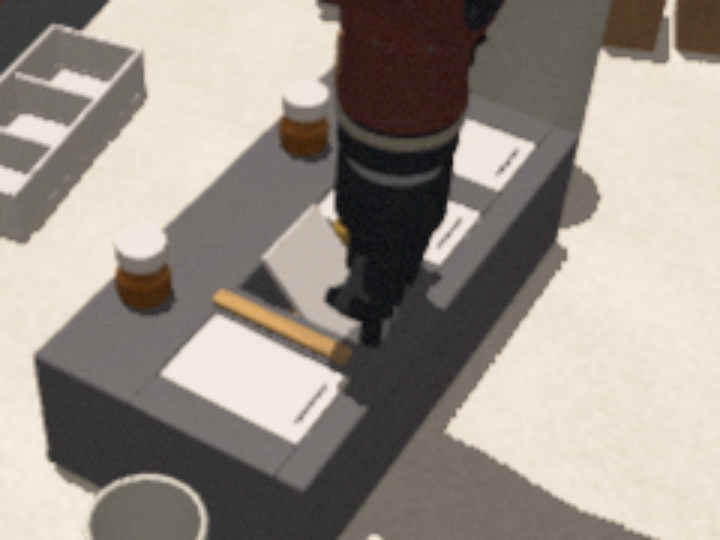

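Flap 2 now stands tilted, with its rear edge up near (318,207) in the crop. The stick and jars are untouched, and the weight is mostly hidden behind the hand. I withdraw and check the angle.

Call:
play_rows --moves '[{"offset":[0,0,-0.02],"roll":0},{"offset":[0,0,-0.06],"roll":0},{"offset":[0,0,-0.1],"roll":0},{"offset":[0,0,-0.15],"roll":0},{"offset":[0.05,0,-0.17],"roll":0},{"offset":[0.1,0,-0.17],"roll":0},{"offset":[0.15,0,-0.17],"roll":0},{"offset":[0.18,0,-0.17],"roll":0},{"offset":[0.18,0,-0.17],"roll":0},{"offset":[0.18,0,-0.17],"roll":0}]'

```text
clock: 8.2
position: [0.3152, 0.0135, 0.2517]
tcp_rot: [0.076, 0.997, -0.0, 0.001]
force: [-0.4, -0.5, -0.1]
opening: 0.002
grip_force: 0.0
```

```bash
python3 - <<'E'
from bench import r
from h import *
P=np.array([.532,-.0189]);X=np.array([.988,-.152]);Y=np.array([.152,.988])
for n in("top","side"):
    c=r.capture(n); np.savez(n+"3.npz",**c)
    if n=="top": cv2.imwrite("pics/top3.png",cv2.resize(c["img"][130:310,220:460],None,fx=3,fy=3))
    v,u=np.mgrid[:400,:640];K,T=c["intrinsics"],c["world_from_camera"]
    d=np.stack([(u-K[0,2])/K[0,0],-(v-K[1,2])/K[1,1],-np.ones(u.shape)],-1)*c["depth"][...,None]
    W=d@T[:3,:3].T+T[:3,3]; q=W[...,:2]-P; xs,ys,z=q@X,q@Y,W[...,2]
    m=(abs(ys)<.028)&(abs(xs)<.056)&(z>.06)&(z<.17)&(z>.123)
    f=np.polyfit(xs[m],z[m],1);print(n,m.sum(),"tilt",np.arctan(f[0]).round(3),"zmax",z[m].max().round(3),xs[m].min().round(3),xs[m].max().round(3))
E
```

```text
top 448 tilt 0.795 zmax 0.157 0.004 0.04
side 406 tilt 0.811 zmax 0.157 0.004 0.04
```

View pics/top3.png

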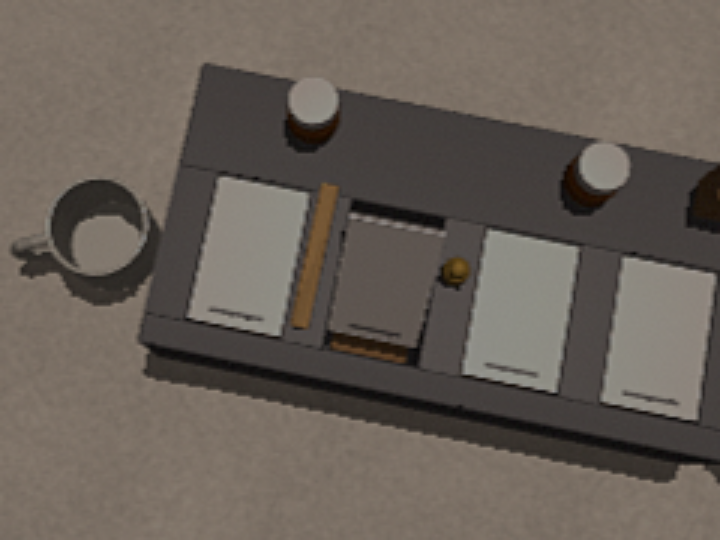

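The top view shows flap 2 standing open and the weight, stick, jars and mug unmoved. Two views put the tilt at about 0.80 rad, only just past 45° (0.785 rad). I push it a little further for margin, shifted away from the weight and nearer the pivot.

Call:
play_rows --moves '[{"offset":[-0.05,0.006,0],"roll":0},{"offset":[-0.1,0.006,0],"roll":0},{"offset":[-0.15,0.006,0],"roll":0},{"offset":[-0.187,0.006,0],"roll":0},{"offset":[-0.187,0.006,0],"roll":0},{"offset":[-0.187,0.006,0.05],"roll":0},{"offset":[-0.187,0.006,0.1],"roll":0},{"offset":[-0.187,0.006,0.13],"roll":0},{"offset":[-0.187,0.006,0.15],"roll":0},{"offset":[-0.187,0.006,0.155],"roll":0},{"offset":[-0.187,0.006,0.158],"roll":0},{"offset":[-0.187,0.006,0.161],"roll":0},{"offset":[-0.187,0.006,0.163],"roll":0},{"offset":[-0.187,0.006,0.165],"roll":0},{"offset":[-0.187,0.006,0.167],"roll":0},{"offset":[-0.187,0.006,0.167],"roll":0}]'

```text
clock: 9.9
position: [0.5008, -0.0089, 0.0843]
tcp_rot: [0.076, 0.997, -0.0, 0.0]
force: [0.7, -0.2, 0.4]
opening: -0.004
grip_force: 0.0
```

Call:
play_rows --moves '[{"offset":[0,0,0.002],"roll":0},{"offset":[0,0,0.004],"roll":0},{"offset":[0,0,0.006],"roll":0},{"offset":[0,0,0.007],"roll":0},{"offset":[0,0,0.007],"roll":0}]'

```text
clock: 10.4
position: [0.5006, -0.0088, 0.077]
tcp_rot: [0.076, 0.997, 0.0, -0.0]
force: [-0.3, -0.1, -0.2]
opening: 0.0
grip_force: 0.3
```

Call:
play_rows --moves '[{"offset":[0,0,-0.02],"roll":0},{"offset":[0,0,-0.06],"roll":0},{"offset":[0,0,-0.1],"roll":0},{"offset":[0,0,-0.15],"roll":0},{"offset":[0.05,0,-0.17],"roll":0},{"offset":[0.1,0,-0.17],"roll":0},{"offset":[0.15,0,-0.17],"roll":0},{"offset":[0.18,0,-0.17],"roll":0},{"offset":[0.18,0,-0.17],"roll":0},{"offset":[0.18,0,-0.17],"roll":0}]'

```text
clock: 11.4
position: [0.3231, 0.0184, 0.2477]
tcp_rot: [0.076, 0.997, -0.0, 0.001]
force: [0.9, 0.6, -0.2]
opening: 0.002
grip_force: 0.0
```

```bash
python3 - <<'E'
from bench import r
from h import *
P=np.array([.532,-.0189]);X=np.array([.988,-.152]);Y=np.array([.152,.988])
for n in("top","side"):
    c=r.capture(n)
    if n=="top": cv2.imwrite("pics/top4.png",cv2.resize(c["img"][130:310,220:480],None,fx=3,fy=3))
    v,u=np.mgrid[:400,:640];K,T=c["intrinsics"],c["world_from_camera"]
    d=np.stack([(u-K[0,2])/K[0,0],-(v-K[1,2])/K[1,1],-np.ones(u.shape)],-1)*c["depth"][...,None]
    W=d@T[:3,:3].T+T[:3,3]; q=W[...,:2]-P; xs,ys,z=q@X,q@Y,W[...,2]
    m=(abs(ys)<.028)&(abs(xs)<.056)&(z<.17)&(z>.123)
    f=np.polyfit(xs[m],z[m],1);print(n,m.sum(),"tilt",np.arctan(f[0]).round(3),"zmax",z[m].max().round(3))
E
```

```text
top 405 tilt 0.983 zmax 0.162
side 381 tilt 1.0 zmax 0.164
```

View pics/top4.png

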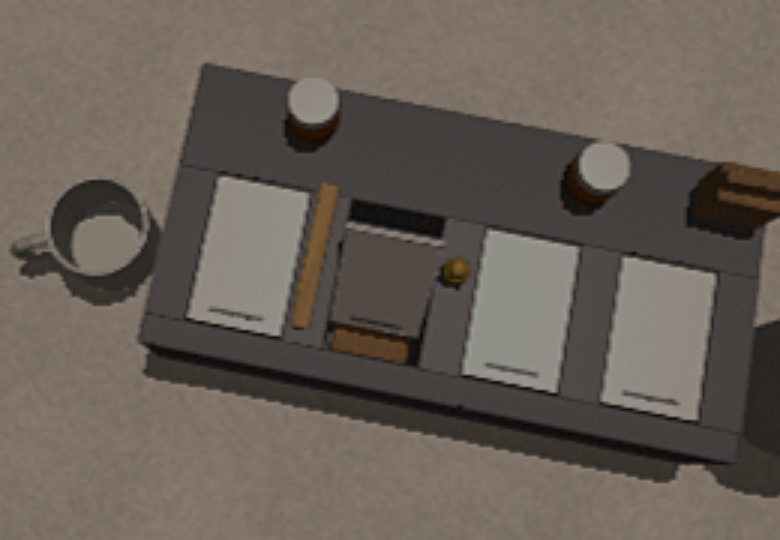

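Flap 2 stands at about 0.99 rad (57°), at (388,280) in the crop, and all the bystanders are where they were. I hand the job in.

```bash
python3 -c "from bench import r; print(r.sign_off())"
```

```text
the job is handed in; nothing more can be done
None
```

Flap 2 was the free one: it is pushed open to about 57° and left standing, the hand is clear, no bystander moved, and flap 1 was the only other flap pressed (about 7 N).

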